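Open the ratchet book rack on the foyer credenza

TASK

Make room in the book rack for the boxed set: press down the black release lever on the sliding bookend and, keeping it down, push the bookend back along its toothed bar, away from the books, until it is all the way against the end stop. Then take your hand away so the lever springs up. Use fingertips only: grip and lift nothing, and leave the books standing and everything else where it is.

Things in the scene. Friction and masses are not known exactly. Their poses are not given: they have to be found in the camera images.
- rack: book rack screwed down on the credenza: two walnut rails, channel between, 120 wide (x), 370 long (y), rail tops 18 high. Origin on the credenza top under its middle; y runs along the toothed steel bar in the channel, +y away from the books; z up. At -y a fixed brass plate, 120 high, inner face at y -170, backs the books. Lies across in front of the robot, within 25 degrees
- end_stop (a point): middle of the end stop on the rack, a low brass bar across its +y end, 120 wide (rack x), 12 thick, 26 high; this point lies on its books-side face (rack y +173), 13 above the credenza top. The sliding bookend's outer end comes against it at full travel
- bookend (a joint): travel of the sliding bookend, m: 0 nearest the books, 0.150 against the end stop; starts between 0 and 0.055. A pawl in the bar's teeth (6 mm pitch) locks it against moving away from the books, after up to one tooth of play, unless the release lever is held down; towards the books it clicks freely. Released, it slides easily (under 2 N) and stays where left
- release (a joint): release lever angle, rad: 0 up to 0.30 (hard stop). The pawl is clear of the teeth from about 0.15; at 0.25 the lever's top is level. It springs up by itself: a finger near its outer edge needs about 2 N to start it and 5 to 8 N to hold it fully down
- lever_top (a point): middle of the top of the release lever, a black ribbed thumb lever on the sliding bookend, 34 wide (rack x), 36 long (rack y), hinged at its end nearer the books. At rest this point is 37 above the credenza top, the face rising towards the push tab by 0.25 rad (outer edge 41 high). Pressed level, the whole face is 30 above the credenza top and ends 2 short of the push tab
- push_tab (a point): middle of the books-side face of the push tab, the turned-up outer end of the sliding bookend's brass saddle: 60 wide (rack x), 5 thick, from 19 to 60 above the credenza top; this point is 40 above it and, at rest, 24 beyond lever_top along rack +y. The bookend's upright plate (100 wide, 19 to 85 high) stands 89 from this face on the books' side, lever and free space between
- book1: grey book 30 thick, 168 tall, 112 deep, next to the fixed plate; loose, stands upright on the rack's rails. Origin under its middle, y along its thickness, z up
- book2: brown book 24 thick, 152 tall, 108 deep, in the middle; loose, stands upright on the rack's rails. Origin under its middle, y along its thickness, z up
- book3: pale book 28 thick, 160 tall, 112 deep, nearest the sliding bookend; loose, stands upright on the rack's rails. Origin under its middle, y along its thickness, z up
- boxed_set: loose boxed set of two books lying flat behind the rack, beside the books, 115 x 170 (y) x 70 high; origin under its middle, z up
- round_glasses: loose folded sunglasses with round lenses, 142 (y) x 32 x 44 high, lying close in front of the rack; origin under the front frame, z up
- square_glasses: loose folded sunglasses with square lenses, 142 (y) x 32 x 44 high, to the right; origin under the front frame, z up
- canister: loose clear acrylic canister with clip-on lid, 100 across, 141 high, on the left; origin under its middle, z up
- key_hook: loose brass-toned steel key hook stand with keys, foot 90 across, 182 high, behind on the right; origin under its foot, z up
- pebbles: loose ceramic sculpture of three piled pebbles, 110 across, 89 high, in front of the rack; origin under its middle, z up
- catchall: fixed wooden catch-all tray 150 x 210 x 22 high; origin under its middle
Things that resemble listed ones, but are neither listed nor needed, are in the scene too. Leave any red or yellow look-alike of the round_glasses alone.

How it is judged:
By the outcome, as a careful person would: the job done as asked, in the order asked, and still so for the second after the job is handed in, with the robot touching nothing.
It also fails if it takes over 32 s, if anything falls off the work surface, if the arm or the gripper's body presses on something with over 40 N, if the wrist force passes 120 N, or if a joint passes its speed limit or range.

ROBOT

A 7-joint arm with a two-finger parallel gripper is mounted at the origin on the work surface. World frame = base frame: x ahead of the robot, y to its left, z up, the work surface at z = 0. Lengths are in m, angles in rad, forces in N, time in s.
With the tool pointing down it reaches from about 0.4 to 0.875 m from the base axis. Payload 4.4 kg.
Tool frame: the origin (TCP) lies on the centre line of the jaws, within the pads' length; the fingertips stand 25 mm ahead of it and the grasp point (between the pads) lies 6 mm ahead of it; z points along the fingers, y is the line along which they close (so a half turn about z gives the same grasp; the last joint's range is limited). The gripper opens to 85 mm and grips with 20 to 120 N. Pads are 22 mm wide; open, the fingers measure 114 mm over their backs; the gripper's body (76 mm by 85 mm) begins 54 mm behind the grasp point. The pads swing forward as they close: fully open they stand 13 mm farther back than shut.
Start: joints at [1.139, 0.628, 0.038, 1.517, -0.027, 0.996, -0.02], TCP at [0.233, -0.607, 0.256] pointing down, gripper open.
Joint ranges: [-3.06, 3.06], [-0.37, 2.12], [-1.25, 1.32], [0.18, 2.47], [-1.1, 4.24], [0.23, 1.98], [-2.94, 2.94]. Speed limits (rad/s): [2.57, 2.57, 3.14, 3.14, 3.14, 3.14, 3.14].

INTERFACE

Orientations are given as a rotation vector (axis times angle).
In Python, from workcell import robot, snapshot gives the robot as it stands. Calls block until the motion is done:
- robot.move_to(position, orientation): joint-space move of the TCP to a pose.
- robot.movel(position, orientation=None, speed=0.15): straight line of the TCP; orientation=None keeps the orientation; speed is the mean speed in m/s.
- robot.move_j(angles): joint-space move.
- robot.set_gripper(opening): opening from 0.0 (shut) to 1.0 (fully open); the grip force is fixed at half the most; returns when the fingers have stopped.
- robot.wait(seconds).
- robot.ik(position, orientation): joint angles nearest the present ones, or None.
- snapshot(name): name is "scene" or "top"; returns a dict with "img" (400x640x3 uint8, blue, green, red), "K" (3x3 intrinsics, pixels), "eye" and "attitude" of the camera in the world. Camera axes: x right, y down, z forward; pixel columns grow to the right and rows downward; lengths in m; the calibration is good to about 2 mm. A picture is of the moment at which its call begins. There is no depth.
A pose or a line that the arm cannot do raises robot.MotionError and nothing moves.
- robot.hand_in(): hands the job in; it is judged then, once.
Readings, each from a call of its own:
- robot.get_time(): time.
- robot.get_qpos(): joint angles.
- robot.get_joint_vel(): joint speeds.
- robot.get_effort(): joint torques, N m.
- robot.get_ee_pos(): TCP position.
- robot.get_ee_rot(): TCP orientation.
- robot.get_force(): force on the tool from outside, world axes, zero at the start.
- robot.get_moment(): the same for the moment, N m.
- robot.get_grip_width(): opening from 0.0 (shut) to 1.0 (fully open).
- robot.get_grasp_force(): force on a finger pad.
Only numpy, scipy, OpenCV 4.12 (cv2) and the standard library are available. Lean on these libraries where they do the work, as an engineer would, in place of code of your own. Each camera call takes 0.05 s, during which the arm holds its last target. There are 200 camera calls.

## Working session

There is one attempt and no reset: what is moved stays moved. The work goes in short steps, each a Python script; the robot and the scene stay as the last script left them, time stands still between calls to the robot, and variables do not carry over. Pictures are saved under pics/ and viewed, at most 10 in all, crops included, and the job is handed in when it is done.

```bash
mkdir -p pics; ls; python3 - <<'E'
from workcell import robot, snapshot
import cv2,numpy as np
for n in("scene","top"):
    s=snapshot(n); cv2.imwrite(f"pics/{n}0.png",s["img"]); print(n,s["K"],s["eye"],s["attitude"])
print(robot.get_time(),robot.get_ee_pos(),robot.get_ee_rot(),robot.get_force())
E
```

```text
pics
scene [[396.3262242    0.         326.3372985 ]
 [  0.         396.3262242  195.15388899]
 [  0.           0.           1.        ]] [1.51125716 0.18217393 0.68504909] [-1.4536862  -1.80046732  0.981868  ]
top [[394.18090712   0.         323.64474479]
 [  0.         394.18090712 201.58180733]
 [  0.           0.           1.        ]] [ 0.36673169 -0.0105308   1.10916923] [-2.14970856  2.1326073  -0.17105273]
0.1 [ 0.23235225 -0.60649595  0.25547031] [-3.08751868e+00 -5.71079470e-01  4.99274070e-04] [0.01096849 0.38495864 0.31268966]
```

View pics/scene0.png

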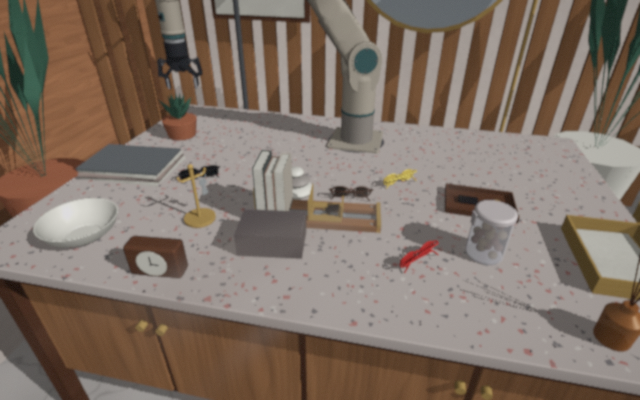

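View pics/top0.png

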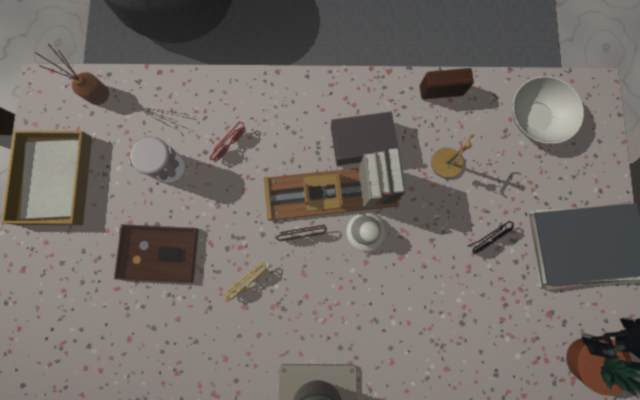

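The top view shows the rack at about (265–402, 172–218) with the books at its right end, the end stop at (267,197), and the dark lever at (317,190) on the brass saddle at (306–341). The round glasses are at (302,233), the pebbles at (367,232) and the boxed set at (365,137). I'll enlarge the rack area next.

```bash
python3 - <<'E'
import cv2,numpy as np
t=cv2.imread("pics/top0.png")[160:240,255:415]; s=cv2.imread("pics/scene0.png")[180:240,285:397]
a=cv2.resize(t,(800,400),interpolation=cv2.INTER_CUBIC)
cv2.imwrite("pics/c_top.png",cv2.convertScaleAbs(a,alpha=1.5))
b=cv2.resize(s,None,fx=7,fy=7,interpolation=cv2.INTER_CUBIC)
cv2.imwrite("pics/c_scene.png",cv2.convertScaleAbs(b,alpha=1.5))
E
```

```text
(no output)
```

View pics/c_top.png

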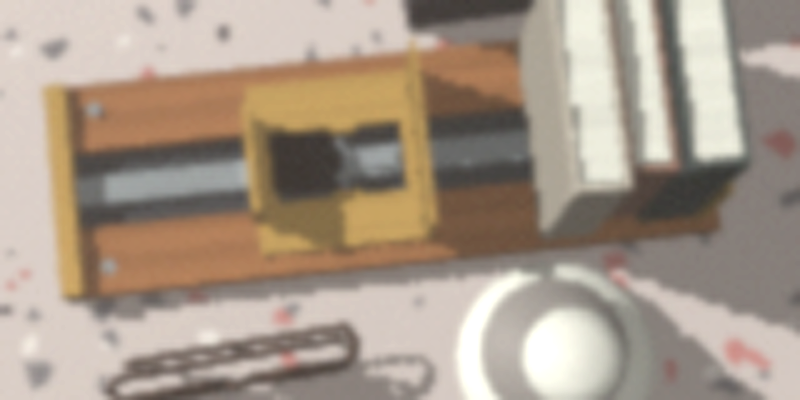

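View pics/c_scene.png

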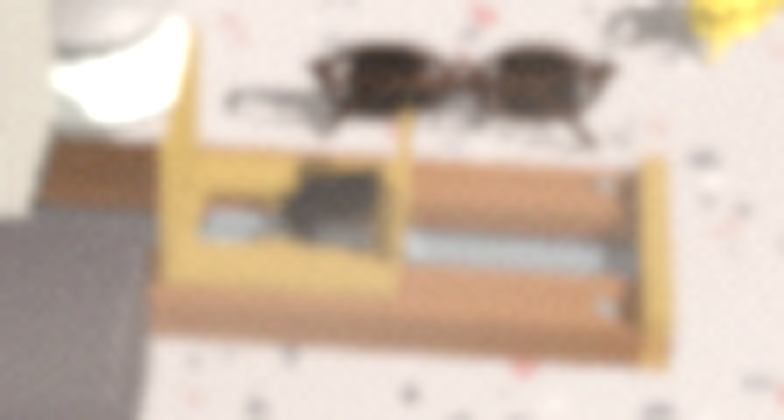

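The bookend's lever is the dark patch at crop (272–340, 130–195), which is full px (309–323, 186–199), between the tab (304–309) and the plate (338–342). It's the only black lever in the scene, and it sits on the saddle in the rack. The dark glasses in front are the real round_glasses; the yellow and red pairs are decoys.

```bash
cat > h.py <<'E'
import numpy as np,cv2
from scipy.spatial.transform import Rotation as R
CAM={"top":(np.array([[394.18090712,0,323.64474479],[0,394.18090712,201.58180733],[0,0,1]]),np.array([0.36673169,-0.0105308,1.10916923]),np.array([-2.14970856,2.1326073,-0.17105273])),
"scene":(np.array([[396.3262242,0,326.3372985],[0,396.3262242,195.15388899],[0,0,1]]),np.array([1.51125716,0.18217393,0.68504909]),np.array([-1.4536862,-1.80046732,0.981868]))}
def cast(n,uv,z):
    K,e,a=CAM[n]; d=R.from_rotvec(a).apply(np.linalg.inv(K)@[*uv,1]); return e+d*(z-e[2])/d[2]
T=lambda x,y:(255+(x+.5)/5-.5,160+(y+.5)/5-.5)   # top crop px -> full
S=lambda x,y:(285+(x+.5)/7-.5,180+(y+.5)/7-.5)
E
python3 - <<'E'
from h import *
np.set_printoptions(precision=4,suppress=True)
for n,f,l in(("top",T,[("stopBk",(68,88),.026),("stopFr",(84,294),.026),("stopOutBk",(45,88),.026),("stopOutFr",(65,298),.026),("railFrR",(720,232),.018),
 ("levOutBk",(272,135),.041),("levOutFr",(277,197),.041),("levInBk",(336,132),.032),("levInFr",(341,192),.032),("tabTopBk",(246,100),.06),("tabTopFr",(262,218),.06),("plateTopBk",(410,48),.085),("plateTopFr",(432,235),.085)]),
 ("scene",S,[("stopFr",(643,157),.026),("stopBk",(643,362),.026),("stopOutFr",(665,157),.026),("stopOutBk",(668,362),.026),("levOutFr",(385,172),.041),("tabTopFr",(402,112),.06),("railBk",(155,332),.018)])):
    for k,uv,z in l: print(n,k,cast(n,f(*uv),z)[:2])
def L(a,b): return np.round(np.linalg.norm(a-b),4)
E
```

```text
top stopBk [0.6058 0.1433]
top stopFr [0.4896 0.131 ]
top stopOutBk [0.6057 0.1562]
top stopOutFr [0.4873 0.1414]
top railFrR [ 0.5283 -0.2229]
top levOutBk [0.5769 0.0278]
top levOutFr [0.5423 0.0246]
top levInBk [ 0.5807 -0.0075]
top levInFr [ 0.5469 -0.0105]
top tabTopBk [0.5925 0.0415]
top tabTopFr [0.5276 0.0319]
top plateTopBk [ 0.6161 -0.0467]
top plateTopFr [ 0.5155 -0.0585]
scene stopFr [0.4905 0.1331]
scene stopBk [0.6368 0.1476]
scene stopOutFr [0.4883 0.1424]
scene stopOutBk [0.6347 0.1571]
scene levOutFr [0.5494 0.0292]
scene tabTopFr [0.531  0.0326]
scene railBk [ 0.6495 -0.0455]
```

```bash
cat >> h.py <<'E'
yaw=np.deg2rad(6.2); U=np.array([-np.sin(yaw),np.cos(yaw),0]); V=np.array([np.cos(yaw),np.sin(yaw),0])
ROT=R.from_matrix(np.c_[U,V,[0,0,-1]]).as_rotvec(); ROT2=R.from_matrix(np.c_[-U,-V,[0,0,-1]]).as_rotvec()
P=lambda v,u,z: v*V+u*U+np.array([0,0,z])
E
python3 - <<'E'
from h import *
from workcell import robot, snapshot
np.set_printoptions(precision=3,suppress=True)
p=P(.5593,-.0435,.30); print(p)
c=[(robot.ik(p,r),r) for r in(ROT,ROT2)]
for q,_ in c: print(q)
q0=np.array(robot.get_qpos())
q,r=min((x for x in c if x[0] is not None),key=lambda x:np.abs(x[0]-q0).max())
for u in(-.0435,.06):
  for z in(.12,.05): print(u,z,robot.ik(P(.5593,u,z),r))
robot.set_gripper(0.0)
robot.move_to(p,r)
robot.movel(P(.5593,-.0435,.10),speed=.15)
print(robot.get_time(),robot.get_ee_pos(),robot.get_force(),robot.get_grip_width())
s=snapshot("scene"); b=cv2.resize(s["img"][120:240,270:410],None,fx=4,fy=4,interpolation=cv2.INTER_CUBIC)
t=snapshot("top"); a=cv2.resize(t["img"][150:240,255:395],None,fx=4,fy=4,interpolation=cv2.INTER_CUBIC)
out=np.zeros((480,800,3),np.uint8); cv2.imwrite("pics/above.png",cv2.convertScaleAbs(cv2.resize(np.vstack([b,a]),None,fx=.71,fy=.71),alpha=1.4))
E
```

```text
[0.561 0.017 0.3  ]
[ 0.201  0.478 -0.423  1.707  0.225  1.005 -0.193]
[-0.348  0.477  0.404  1.723 -0.218  0.986 -2.897]
-0.0435 0.12 [ 0.102  0.703 -0.282  1.882  0.324  0.602 -0.278]
-0.0435 0.05 [ 0.047  0.812 -0.199  1.909  0.334  0.453 -0.285]
0.06 0.12 [-0.098  0.702 -0.259  1.878  0.298  0.599 -0.438]
0.06 0.05 [-0.167  0.81  -0.153  1.905  0.259  0.445 -0.399]
4.8583 [0.561 0.017 0.101] [0.033 0.36  0.767] 0.002806115700109488
```

View pics/above.png

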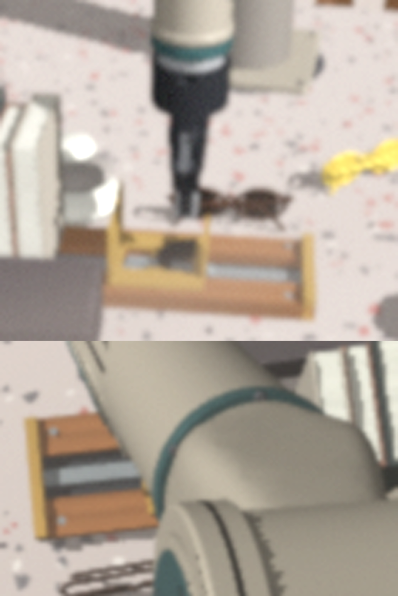

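The scene view shows the shut fingertips at crop (187,215), above the lever, books-side of the push tab and clear of the plate. Next I'll press down in steps, watching the force.

```bash
python3 - <<'E'
from h import *
from workcell import robot, snapshot
np.set_printoptions(precision=4,suppress=True)
robot.movel(P(.5593,-.0435,.068),speed=.1)
f0=np.array(robot.get_force()); print(f0)
for z in np.arange(.065,.0525,-.002):
    robot.movel(P(.5593,-.0435,z),speed=.03)
    f=np.array(robot.get_force())-f0; e=robot.get_ee_pos(); print(round(z,4),e,f)
    if np.linalg.norm(f)>9: break
print(robot.get_time())
s=snapshot("scene"); cv2.imwrite("pics/press.png",cv2.convertScaleAbs(cv2.resize(s["img"][150:230,300:400],None,fx=6,fy=6,interpolation=cv2.INTER_CUBIC),alpha=1.4))
E
```

```text
[0.1509 0.5566 0.3638]
0.065 [0.5611 0.0172 0.0654] [-0.4848 -0.8212 -0.8498]
0.063 [0.561  0.0172 0.0633] [ 0.6257 -0.1185  1.0715]
0.061 [0.561  0.0172 0.061 ] [-0.3225 -1.2146  2.4939]
0.059 [0.5609 0.0172 0.059 ] [1.4933 0.2163 2.7874]
0.057 [0.561  0.0172 0.057 ] [-0.0311 -0.7707  4.1323]
0.055 [0.561  0.0172 0.0551] [ 0.4296 -0.2225  4.3626]
0.053 [0.561  0.0172 0.0534] [-0.8696 -0.7131  7.5264]
7.175
```

View pics/press.png

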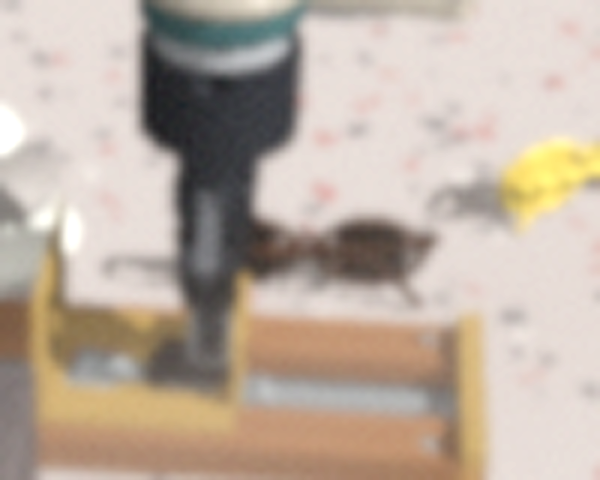

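The fingertips press the lever at crop (205,365), just books-side of the tab (243,330), and the lever is now level. The force rose from 4.4 to 7.5 N, so it's nearly at the bottom. Now I push.

```bash
python3 - <<'E'
from h import *
from workcell import robot, snapshot
np.set_printoptions(precision=4,suppress=True)
f0=np.array([.15,.55,.36]); u=-.0435
for d in [.004,.01,.012,.015,.015,.015,.012,.008]+[.002]*9:
    u+=d; robot.movel(P(.5593,u,.0532),speed=.06 if d>.003 else .03)
    f=np.array(robot.get_force())-f0; e=np.array(robot.get_ee_pos()); fu=f@U
    print(round(u,4),round(e@U,4),round(e[2],4),"fu %.1f fz %.1f"%(fu,f[2]))
    if fu<-9 or f[2]>25: break
print(robot.get_time())
s=snapshot("scene"); cv2.imwrite("pics/push.png",cv2.convertScaleAbs(cv2.resize(s["img"][150:230,300:400],None,fx=6,fy=6,interpolation=cv2.INTER_CUBIC),alpha=1.4))
E
```

```text
-0.0395 -0.0392 0.0535 fu -1.3 fz 6.4
-0.0295 -0.0289 0.0535 fu 0.0 fz 7.1
-0.0175 -0.0169 0.0535 fu -0.5 fz 6.2
-0.0025 -0.002 0.0535 fu -0.6 fz 5.9
0.0125 0.013 0.0535 fu -0.6 fz 6.5
0.0275 0.028 0.0535 fu -0.3 fz 6.2
0.0395 0.04 0.0534 fu -0.7 fz 6.6
0.0475 0.048 0.0535 fu -0.3 fz 6.9
0.0495 0.0496 0.0535 fu 0.1 fz 7.0
0.0515 0.0516 0.0535 fu -0.9 fz 5.8
0.0535 0.0535 0.0534 fu 0.1 fz 7.0
0.0555 0.0556 0.0535 fu -0.3 fz 6.9
0.0575 0.0576 0.0535 fu -0.4 fz 6.8
0.0595 0.0596 0.0534 fu -1.0 fz 6.7
0.0615 0.0611 0.0534 fu -1.9 fz 6.9
0.0635 0.0615 0.0534 fu -2.5 fz 7.0
0.0655 0.0616 0.0534 fu -7.3 fz 8.6
12.225
```

View pics/push.png

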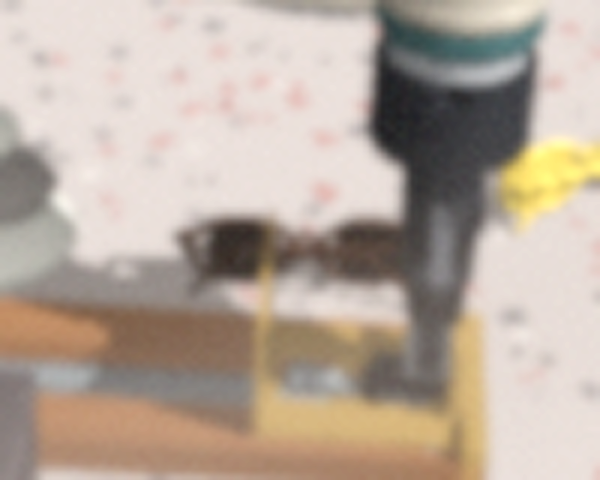

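The finger stalled at u = 0.0615 while the force rose to 7 N. That fits the tab meeting the stop, with the tab's outer face against the stop bar at crop (455,390). I'll give one more short push, then lift straight up, keeping a light push on so nothing drags back.

```bash
python3 - <<'E'
from h import *
from workcell import robot, snapshot
np.set_printoptions(precision=4,suppress=True)
f0=np.array([.15,.55,.36])
robot.movel(P(.5593,.0670,.0532),speed=.02); robot.wait(.4)
print(robot.get_force()-f0,np.array(robot.get_ee_pos())@U)
robot.movel(P(.5593,.0640,.0532),speed=.02); print(robot.get_force()-f0,np.array(robot.get_ee_pos())@U)
robot.movel(P(.5593,.0640,.070),speed=.05); print(robot.get_force()-f0)
robot.movel(P(.5593,.0635,.11),speed=.1)
robot.movel(P(.5593,.0635,.28),speed=.2)
robot.move_j(np.array([1.139,0.628,0.038,1.517,-0.027,0.996,-0.02])) if False else robot.move_to(P(.42,.20,.33),ROT)
print(robot.get_time(),robot.get_force()-f0)
s=snapshot("scene"); t=snapshot("top")
cv2.imwrite("pics/scene1.png",s["img"]);cv2.imwrite("pics/top1.png",t["img"])
b=cv2.resize(s["img"][140:240,240:400],(800,500),interpolation=cv2.INTER_CUBIC); cv2.imwrite("pics/end.png",cv2.convertScaleAbs(b,alpha=1.4))
E
```

```text
[  0.7208 -10.0982   8.2608] 0.06162824975165158
[ 0.5282 -3.8737  6.9038] 0.06150596873021763
[ 0.2319 -6.4973  3.9544]
16.0833 [-0.3964 -0.6202 -1.1733]
```

View pics/end.png

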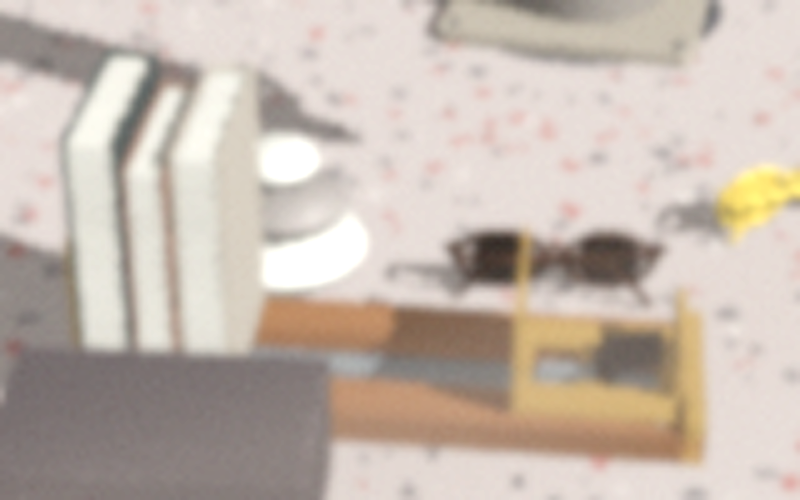

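View pics/top1.png

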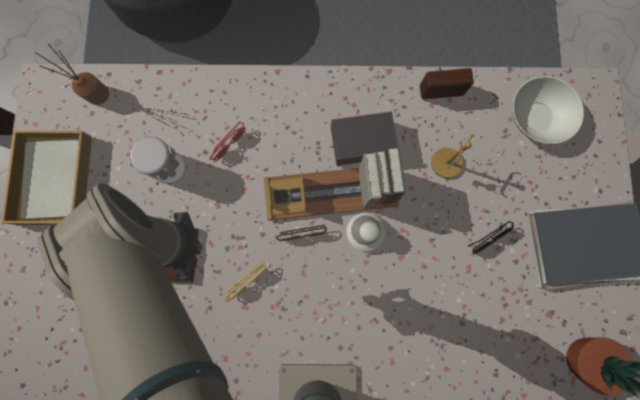

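The tab is now against the end stop (crop 685,380) and the lever is up again (635,355). The books are standing, the glasses, pebbles and box haven't moved, and the arm is clear of everything.

```bash
python3 -c "
from workcell import robot
print(robot.hand_in(),robot.get_time())"
```

```text
the job is handed in; nothing more can be done
the job is handed in; nothing more can be done
```

I handed the job in at about 16 s: with the lever held down, the bookend was pushed back until it stalled against the end stop, then the lever was let spring up, and the final pictures show the books standing and nothing else disturbed.

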